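# Seat the covered filter funnel in the vacuum manifold

### The arm

A 7-joint arm with a two-finger parallel gripper is mounted at the origin on the work surface. World frame = base frame: x ahead of the robot, y to its left, z up, the work surface at z = 0. Lengths are in m, angles in rad, forces in N, time in s.
With the tool pointing down it reaches from about 0.425 to 1.025 m from the base axis. Payload 9.4 kg.
Tool frame: the origin (TCP) lies at the very end of the fingers, on their centre line; the grasp point (between the pads) lies 19 mm behind it; z points along the fingers, y is the direction in which the jaws open and shut (so a half turn about z gives the same grasp; the last joint's range is limited). The gripper opens to 93 mm and grips with 3 to 60 N. Pads are 15 mm wide; open, the fingers measure 128 mm over their backs; the gripper's body (75 mm by 188 mm) begins 65 mm behind the grasp point.
Start: joints at [1.108, 0.599, -0.003, 1.599, 0.002, 0.943, -0.08], TCP at [0.273, -0.672, 0.219] pointing down, gripper open.
Joint ranges: [-2.57, 2.57], [-0.35, 1.97], [-1.29, 1.29], [0.11, 2.56], [-1.05, 4.19], [0.11, 1.86], [-2.63, 2.63]. Speed limits (rad/s): [2.22, 2.22, 3.01, 3.01, 3.14, 3.14, 3.14].

### API

Orientations are given as a unit quaternion [w, x, y, z].
In Python, from station import ctrl gives the robot as it stands.
- The arm moves only by the tool move_arm, never from a script. Its argument "steps" is a list of rows, each an object of numbers: "dx", "dy", "dz": the shift along the world's x, y, z in units of 50 mm (1.0 is 50 mm); "ax", "ay", "az": the turn, a rotation vector about the world's x, y, z in units of 6 degrees (1.0 is 6 degrees); "hand": the closure, from 0 (fully open) to 1 (shut). A call has 1 to 12 rows; each row shifts and turns the commanded pose from where the row before left it; what a row does not reach is not made up. A row lasts 1/10 s, in which the tool goes at most 50 mm and 8.59 degrees, less where a joint would pass 70% of its speed; a pose out of reach is approached as far as the arm can. A call is refused whole if a number of a shift passes 1 or a number of a turn 1, either way. A call with a gripper value outside its range is refused whole. The fingers move at their own pace and stop on an object; the grip force is fixed at half the most. Time passes only in rows, so rows that do not move let the fingers close. It gives the time, the measured TCP pose, the force and the opening at its end, in the units of the state.
- ctrl.read_state(): the state, without advancing time (a new reading comes with each control period).
- ctrl.capture(name): name is "scene" or "top"; returns the picture (420x560x3 uint8, red, green, blue); there is no depth.
- ctrl.camera_model(name): a dict with "camera_matrix" (3x3 intrinsics, pixels), "extrinsics" (4x4, takes a point from world to camera coordinates). Camera axes: x right, y down, z forward; pixel columns grow to the right and rows downward; lengths in m; the calibration is good to about 2 mm. A picture is of the moment at which its call begins. camera_model takes no time and is no camera call.
- ctrl.close_job(): hands the job in, once; it reports no verdict.
The state is a dict: "clock": time; "joint_pos": joint angles; "qd": joint speeds; "joint_torque": joint torques, N m; "tcp_pos": TCP position; "tool_rot": TCP orientation; "ft_force": force on the tool from outside, world axes, zero at the start; "torque": the same for the moment, N m; "finger_gap": finger opening in m.
Only numpy, scipy, OpenCV 4.12 (cv2) and the standard library are available. Lean on these libraries where they do the work, as an engineer would, in place of code of your own. Each camera call takes 0.05 s, during which the arm holds its last target. There are 200 camera calls.

### The job

Lift the covered filter funnel out of its holder, nest its tapered stem in the open rubber collar of the vacuum manifold, and let go so that it centres itself. Then press down on its knob until the collar stops against its hidden stop, lean on it there with about 15 N for a second (20 N at most: the seal is delicate), and let go. Leave the funnel upright in the collar and the other things undisturbed.

Things in the scene. Friction and masses are not known exactly. Their poses are not given: they have to be found in the camera images.
- funnel: White plastic filter funnel with its grey lid on, all one rigid piece, about 0.25 kg, round about its upright z axis. Origin: centre of the flat lower end of the stem. Tapered stem 20 mm in diameter at the bottom widening straight to 54 mm at 24 mm up; then a cylindrical cup 68 mm in diameter from 24 to 74 mm; lid 72 mm in diameter from 74 to 80 mm; round grip knob 22 mm in diameter from 80 to 110 mm. Starts upright, hanging by its cup's underside on the holder.
- knob_top (a point): Centre of the flat top of the funnel's knob, 110 mm above the funnel's origin.
- holder: Grey plastic block 90 x 90 x 45 mm, fixed, with an upright through hole 61 mm in diameter at its middle, in which the funnel's stem hangs loosely. Origin: centre of the underside, on the bench.
- manifold: Steel vacuum manifold, fixed: a box 100 mm (its x) by 270 mm (its y) with its deck 60 mm above the bench, with two round steel bosses 78 mm in diameter, 22 mm high, at 65 mm to either side along its y. The boss at +y has the open rubber collar; the one at -y is shut by a low rubber bung reaching 96 mm above the bench. A brass hose barb stands out 35 mm from its -y end. Origin: centre of the underside, on the bench.
- collar_mouth (a point): Centre of the mouth (top face) of the open black rubber collar, on its axis; moves down with it; starts 94 to 114 mm above the bench. The bore tapers like the stem: 48.4 mm in diameter here, 22.9 mm at 18 mm depth, open below. A nested funnel has its origin about 19 mm below this point, its cup's underside about 5 mm above the collar.
- collar: The rubber collar; flange 76 mm wide, 8 mm thick, proud of the boss. Origin: 18 mm below its mouth. Slides straight down, stiffly (7 N, the funnel's weight included), and stays where left. After 4 to 16 mm it meets a hard stop hidden in the boss at a height that differs each time (the flange need not reach the boss): only the steep rise in force tells it.
- tip_box: Clear pipette-tip box with grey lid, 122 x 87 x 70 mm, loose; a bystander. Origin: centre of the underside.
- bottle: Clear capped bottle, 66 mm in diameter, 160 mm high, loose; a bystander. Origin: centre of the underside.
- tube_rack: Low red tube rack 200 x 75 x 28 mm with small white tubes standing up to 38 mm, loose; a bystander. Origin: centre of the underside.
Mind the look-alikes: they are no part of the job. What is shaped like the funnel but orange is not meant.

How it is judged:
On the way, in this order (a step that is already met when the one before it is completed fails the run):
1. the funnel is lifted clear of its holder (height (world z) of funnel above 0.05 m and contact force between funnel and holder below 0.1 N and contact force between the fingers and funnel above 1 N), for 0.1 s.
2. the funnel rests by itself in the collar, let go, within 3 mm of its axis, upright within 5 degrees, down to within 6 mm of its nested depth (horizontal distance between funnel and collar_mouth below 0.003 m and angle between funnel's own z axis and vertical below 0.087 rad and z of funnel in the frame of collar_mouth below -0.013 m and contact force between each of the arm, the fingers and funnel below 0.05 N and linear speed of funnel below 0.02 m/s), for 0.2 s.
3. the collar has been pushed down and stands still, the funnel wedged in it with 14 to 26 N of contact force in the taper (a push of about 12 to 19 N) (distance of collar_mouth from where it was at the start of the episode above 0.003 m and contact force between funnel and manifold between 14 and 26 N and linear speed of funnel below 0.003 m/s), for 0.6 s.
At the end, for the whole second after the job is handed in: The funnel stands in the collar at rest and let go, its stem within 2.5 mm of the collar's axis, upright within 0.05 rad, its lower end at least 16 mm below the collar's mouth, and the collar stays down, more than 3 mm from where it started (the firm push before showed that it was on its stop) (distance of collar_mouth from where it was at the start of the episode above 0.003 m and horizontal distance between funnel and collar_mouth below 0.0025 m and angle between funnel's own z axis and vertical below 0.05 rad and z of funnel in the frame of collar_mouth below -0.016 m and linear speed of funnel below 0.01 m/s and contact force between the arm and funnel below 0.05 N); the robot touches nothing.
It fails at once if the funnel bears on the manifold (collar included) with more than 30 N (sum of the contact forces in the taper; a push of over about 21 N) (contact force between funnel and manifold above 30 N).
It fails at once if the funnel is tipped more than 35 degrees (angle between funnel's own z axis and vertical above 0.6 rad).
It fails at once if a bystander (tip box, bottle, tube rack) is moved more than 15 mm (distance of any of tip_box, bottle, tube_rack from where it was at the start of the episode above 0.015 m).
It also fails if it takes over 62 s, if anything falls off the work surface, if the arm or the gripper's body presses on something with over 40 N, if the wrist force passes 120 N, or if a joint passes its speed limit or range.

## Working session

There is one attempt and no reset: what is moved stays moved. The work goes in short steps, Python scripts to look and compute and a tool call to move; the robot and the scene stay as the last step left them, time stands still between calls to the robot, and variables do not carry over. Pictures are saved under pics/ and viewed, about 8 in all and at most 12, crops included, and the job is handed in when it is done.

Besides the shell and the picture viewer there is one more tool, called after "Emit:" as name(argument=value, ...), one argument or row to a line, values as JSON. move_arm: Moves the arm, as the interface text tells. Its arguments: {"type":"object","properties":{"steps":{"type":"array","items":{"type":"object","properties":{"dx":{"type":"number"},"dy":{"type":"number"},"dz":{"type":"number"},"ax":{"type":"number"},"ay":{"type":"number"},"az":{"type":"number"},"hand":{"type":"number"}}}}},"required":["steps"]}

```bash
mkdir -p pics
cat > h.py <<'E'
import numpy as np, cv2
from station import ctrl
def snap(cam,name,crop=None,s=1):
    im=ctrl.capture(cam); im=cv2.cvtColor(im,cv2.COLOR_RGB2BGR)
    cv2.imwrite(f'pics/full_{name}.png',im)
    if crop: x0,y0,x1,y1=crop; im=im[y0:y1,x0:x1]
    cv2.imwrite(f'pics/{name}.png',cv2.resize(im,None,fx=s,fy=s,interpolation=cv2.INTER_CUBIC))
def at_z(cam,u,v,z):
    m=ctrl.camera_model(cam);K=np.array(m['camera_matrix']);T=np.array(m['extrinsics'])
    R,t=T[:3,:3],T[:3,3];c=-R.T@t;d=R.T@np.linalg.solve(K,[u,v,1]);return c+d*(z-c[2])/d[2]
def proj(cam,p):
    m=ctrl.camera_model(cam);K=np.array(m['camera_matrix']);T=np.array(m['extrinsics'])
    q=K@(T[:3,:3]@np.array(p)+T[:3,3]);return q[:2]/q[2]
E
python3 - <<'E'
from h import *
snap('scene','s0');snap('top','t0')
for c in('scene','top'):
    m=ctrl.camera_model(c);T=np.array(m['extrinsics']);print(c,np.array(m['camera_matrix'])[0],-T[:3,:3].T@T[:3,3],T[:3,:3].round(2).tolist())
s=ctrl.read_state();print(s)
E
```

```text
scene [510.26585681   0.         279.13385848] [ 1.38663291 -0.14240602  1.03484398] [[0.19, 0.98, -0.02], [0.76, -0.15, -0.63], [-0.62, 0.1, -0.78]]
top [544.15520314   0.         277.44549914] [0.35221201 0.00960296 1.43750594] [[0.01, -1.0, 0.02], [-0.98, -0.01, -0.19], [0.19, -0.02, -0.98]]
{'clock': 0.1, 'joint_pos': array([ 1.10830943,  0.6000844 , -0.00254693,  1.60004334,  0.00181266,
        0.94288312, -0.07976411]), 'qd': array([ 5.55318093e-05,  4.98019926e-04, -7.29354099e-04, -3.28710647e-03,
       -1.26365811e-04, -7.19046139e-04,  4.17560846e-04]), 'joint_torque': array([ 4.33534733e-03, -7.66555381e+01,  1.50222737e+00, -2.52936548e+01,
       -5.22382976e-02,  1.35719881e-02,  1.11046650e-04]), 'tcp_pos': array([ 0.27263281, -0.67132025,  0.21782022]), 'tool_rot': array([-6.78161163e-04,  9.81443384e-01,  1.91750835e-01, -2.03743715e-04]), 'ft_force': array([0.13336103, 0.15528815, 0.78230008]), 'torque': array([ 0.03733794, -0.00381613,  0.02889354]), 'finger_gap': 0.09284620012812377}
```

View pics/s0.png

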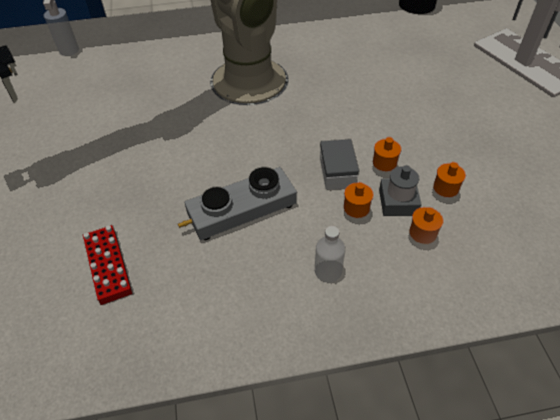

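View pics/t0.png

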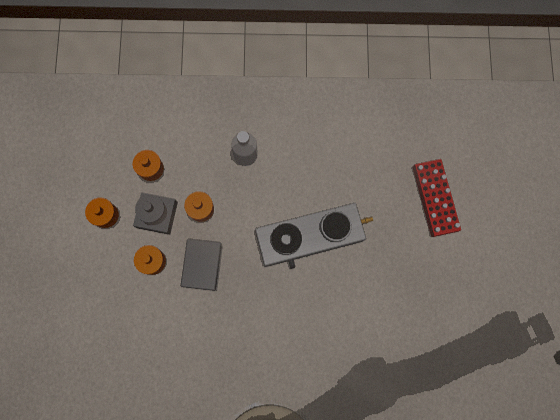

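Scene picture: the funnel is in the dark holder at scene (403,185) and top (152,210). The open collar is at scene (264,181) and top (286,239). The bung is at top (335,226), with the barb beside it.

Objects that could be taken for the funnel are the orange ones at top (147,164), (100,212), (199,206) and (149,260), and the bottle at (244,148). I choose the grey/white one in the holder, and check it in a close crop.

Run:
```python
import cv2,numpy as np
t=cv2.imread('pics/full_t0.png');s=cv2.imread('pics/full_s0.png')
f=lambda im,x,y,w,h,k:cv2.resize(im[y:y+h,x:x+w],None,fx=k,fy=k,interpolation=cv2.INTER_CUBIC)
A=np.hstack([f(t,110,175,80,60,5),f(t,250,205,80,60,5)])
B=np.hstack([f(s,365,155,80,60,5),f(s,224,155,80,60,5)])
cv2.imwrite('pics/c1.png',np.vstack([A,B]))
```

```text
(no output)
```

View pics/c1.png

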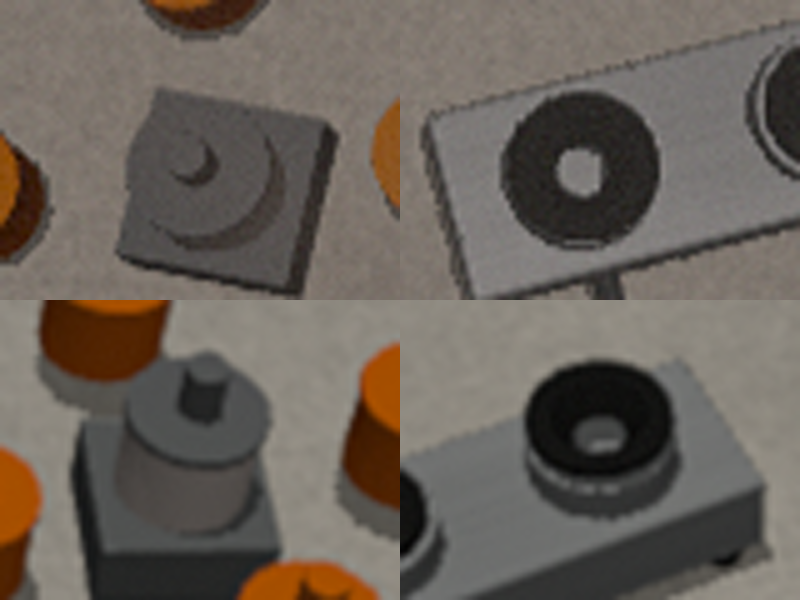

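```bash
cat >> h.py <<'E'
def tri(pt,ps):
    from scipy.optimize import least_squares
    r=least_squares(lambda p:np.r_[proj('top',p)-pt,proj('scene',p)-ps],[.55,.1,.1]);return r.x,r.fun
E
python3 - <<'E'
from h import *
c=lambda x,y,ox,oy:np.array([(x+.5)/5-.5+ox,(y+.5)/5-.5+oy])
kt,ks=c(188,162,110,175),c(208,68,365,155)
lt,ls=c(200,165,110,175),c(197,113,365,155)
mt,ms=c(180,170,250,205),c(200,120,224,155)
for n,a,b,z in(('knob',kt,ks,.131),('lid',lt,ls,.101),('collar',mt,ms,.104)):
    p,f=tri(a,b);print(n,p.round(4),f.round(2),at_z('top',*a,z).round(4),at_z('scene',*b,z).round(4))
for n,u,v,z in(('o1',147,164,.08),('o2',100,212,.08),('o3',199,206,.08),('o4',149,260,.08),('box',202,265,.07),('bottle',243,137,.16),('bung',335,226,.096)):print(n,at_z('top',u,v,z).round(3))
for u,v in((141,193),(176,200),(170,233),(134,226)):print('holder',at_z('top',u,v,.045).round(3))
for u,v in((187,239),(220,241),(214,290),(182,286)):print('box',at_z('top',u,v,.07).round(3))
# holder crop: top corners (158,90),(335,130),
E
```

```text
knob [0.5978 0.3035 0.1321] [-0.48 -0.15 -0.49  0.06] [0.5977 0.3026 0.131 ] [0.5969 0.3053 0.131 ]
lid [0.6013 0.3028 0.104 ] [-0.08 -0.02 -0.08  0.01] [0.6018 0.3033 0.101 ] [0.5988 0.3045 0.101 ]
collar [ 0.5281 -0.0358  0.0948] [ 0.03  0.    0.03 -0.  ] [ 0.5269 -0.0355  0.104 ] [ 0.5365 -0.037   0.104 ]
o1 [0.72 0.32 0.08]
o2 [0.593 0.432 0.08 ]
o3 [0.611 0.184 0.08 ]
o4 [0.474 0.303 0.08 ]
box [0.463 0.172 0.07 ]
bottle [0.769 0.072 0.16 ]
bung [ 0.561 -0.159  0.096]
holder [0.651 0.34  0.045]
holder [0.633 0.248 0.045]
holder [0.546 0.26  0.045]
holder [0.564 0.353 0.045]
box [0.528 0.212 0.07 ]
box [0.524 0.129 0.07 ]
box [0.402 0.14  0.07 ]
box [0.411 0.22  0.07 ]
```

The grey-lidded white funnel in the holder is the right one: its origin is near (0.600, 0.303), and the triangulated knob height of 0.132 fits the expected 0.131. The collar is at about (0.528, -0.036) with its mouth at about 0.095–0.1. I move above the funnel.

Emit:
move_arm(
  steps=[
    {"dx": 0.3,"dy": 0.88,"dz": 0.06},
    {"dx": 0.3,"dy": 0.88,"dz": 0.06},
    {"dx": 0.3,"dy": 0.88,"dz": 0.06},
    {"dx": 0.3,"dy": 0.88,"dz": 0.06},
    {"dx": 0.3,"dy": 0.88,"dz": 0.06},
    {"dx": 0.3,"dy": 0.88,"dz": 0.06},
    {"dx": 0.3,"dy": 0.88,"dz": 0.06},
    {"dx": 0.3,"dy": 0.88,"dz": 0.06},
    {"dx": 0.3,"dy": 0.88,"dz": 0.06},
    {"dx": 0.3,"dy": 0.88,"dz": 0.06},
    {"dx": 0.3,"dy": 0.88,"dz": 0.06},
  ],
)

```text
$.steps[0]: bad value
```

Emit:
move_arm(
  steps=[
    {"dx": 0.3,"dy": 0.88},
    {"dx": 0.3,"dy": 0.88},
    {"dx": 0.3,"dy": 0.88},
    {"dx": 0.3,"dy": 0.88},
    {"dx": 0.3,"dy": 0.88},
    {"dx": 0.3,"dy": 0.88},
    {"dx": 0.3,"dy": 0.88},
    {"dx": 0.3,"dy": 0.88},
    {"dx": 0.2,"dy": 0.7},
    {"dx": 0.1,"dy": 0.5},
    {},
    {},
  ],
)

```text
$.steps[0]: bad value
```

Emit:
move_arm(
  steps=[
    {"dx": 0.3,"dy": 0.88,"dz": 0.06,"ax": 0,"ay": 0,"az": 0,"hand": 0},
    {"dx": 0.3,"dy": 0.88,"dz": 0.06,"ax": 0,"ay": 0,"az": 0,"hand": 0},
    {"dx": 0.3,"dy": 0.88,"dz": 0.06,"ax": 0,"ay": 0,"az": 0,"hand": 0},
    {"dx": 0.3,"dy": 0.88,"dz": 0.06,"ax": 0,"ay": 0,"az": 0,"hand": 0},
    {"dx": 0.3,"dy": 0.88,"dz": 0.06,"ax": 0,"ay": 0,"az": 0,"hand": 0},
    {"dx": 0.3,"dy": 0.88,"dz": 0.06,"ax": 0,"ay": 0,"az": 0,"hand": 0},
    {"dx": 0.3,"dy": 0.88,"dz": 0.06,"ax": 0,"ay": 0,"az": 0,"hand": 0},
    {"dx": 0.3,"dy": 0.88,"dz": 0.06,"ax": 0,"ay": 0,"az": 0,"hand": 0},
    {"dx": 0.3,"dy": 0.88,"dz": 0.06,"ax": 0,"ay": 0,"az": 0,"hand": 0},
    {"dx": 0.3,"dy": 0.88,"dz": 0.06,"ax": 0,"ay": 0,"az": 0,"hand": 0},
    {"dx": 0.3,"dy": 0.88,"dz": 0.06,"ax": 0,"ay": 0,"az": 0,"hand": 0},
  ],
)

```text
clock: 1.2
tcp_pos: [0.438, -0.1859, 0.2517]
tool_rot: [0.0, 0.981, 0.192, -0.0]
ft_force: [1.4, -0.5, 0.6]
finger_gap: 0.0924
```

Emit:
move_arm(
  steps=[
    {"dx": 0.3,"dy": 0.88,"dz": 0,"ax": 0,"ay": 0,"az": 0,"hand": 0},
    {"dx": 0.3,"dy": 0.88,"dz": 0,"ax": 0,"ay": 0,"az": 0,"hand": 0},
    {"dx": 0.3,"dy": 0.88,"dz": 0,"ax": 0,"ay": 0,"az": 0,"hand": 0},
    {"dx": 0.3,"dy": 0.88,"dz": 0,"ax": 0,"ay": 0,"az": 0,"hand": 0},
    {"dx": 0.3,"dy": 0.88,"dz": 0,"ax": 0,"ay": 0,"az": 0,"hand": 0},
    {"dx": 0.3,"dy": 0.88,"dz": 0,"ax": 0,"ay": 0,"az": 0,"hand": 0},
    {"dx": 0.3,"dy": 0.88,"dz": 0,"ax": 0,"ay": 0,"az": 0,"hand": 0},
    {"dx": 0.3,"dy": 0.88,"dz": 0,"ax": 0,"ay": 0,"az": 0,"hand": 0},
    {"dx": 0.3,"dy": 0.88,"dz": 0,"ax": 0,"ay": 0,"az": 0,"hand": 0},
    {"dx": 0.3,"dy": 0.88,"dz": 0,"ax": 0,"ay": 0,"az": 0,"hand": 0},
    {"dx": 0.2,"dy": 0.88,"dz": 0,"ax": 0,"ay": 0,"az": 0,"hand": 0},
    {"dx": 0,"dy": 0,"dz": 0,"ax": 0,"ay": 0,"az": 0,"hand": 0},
  ],
)

```text
clock: 2.4
tcp_pos: [0.5969, 0.3039, 0.2506]
tool_rot: [-0.002, 0.981, 0.195, -0.0]
ft_force: [-0.1, -1.3, -0.4]
finger_gap: 0.0931
```

Run:
```python
from h import *
snap('scene','s1',(340,80,480,220),4)
s=ctrl.read_state();print(s['tcp_pos'],s['ft_force'],proj('scene',s['tcp_pos']),s['joint_pos'])
```

```text
[0.59695273 0.30004822 0.2505397 ] [-0.45613976 -1.49151821  0.02006744] [413.38474489 131.65157235] [-0.42183571  0.50602803 -0.19486263  1.69638466  0.11352507  0.95098269
 -1.83910728]
```

View pics/s1.png

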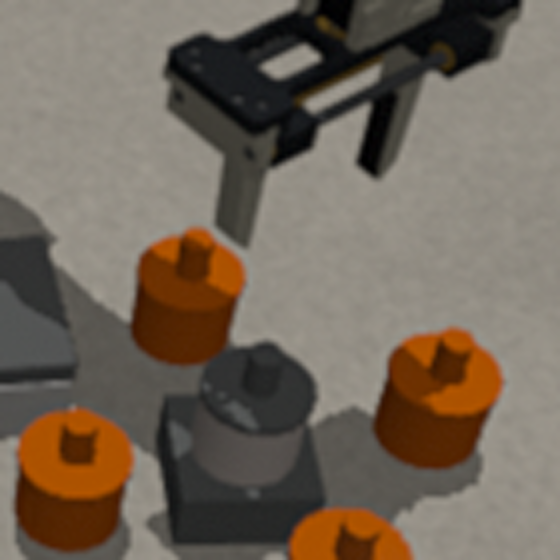

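Fingers straddle the knob; the projected TCP agrees within ~4 px. I descend to z≈0.107.

Emit:
move_arm(
  steps=[
    {"dx": 0.02,"dy": 0,"dz": -0.4,"ax": 0,"ay": 0,"az": 0,"hand": 0},
    {"dx": 0.02,"dy": 0,"dz": -0.5,"ax": 0,"ay": 0,"az": 0,"hand": 0},
    {"dx": 0,"dy": 0,"dz": -0.5,"ax": 0,"ay": 0,"az": 0,"hand": 0},
    {"dx": 0,"dy": 0,"dz": -0.5,"ax": 0,"ay": 0,"az": 0,"hand": 0},
    {"dx": 0,"dy": 0,"dz": -0.4,"ax": 0,"ay": 0,"az": 0,"hand": 0},
    {"dx": 0,"dy": 0,"dz": -0.2,"ax": 0,"ay": 0,"az": 0,"hand": 0},
    {"dx": 0,"dy": 0,"dz": -0.2,"ax": 0,"ay": 0,"az": 0,"hand": 0},
    {"dx": 0,"dy": 0,"dz": -0.1,"ax": 0,"ay": 0,"az": 0,"hand": 0},
    {"dx": 0,"dy": 0,"dz": 0,"ax": 0,"ay": 0,"az": 0,"hand": 0},
    {"dx": 0,"dy": 0,"dz": 0,"ax": 0,"ay": 0,"az": 0,"hand": 0},
  ],
)

```text
clock: 3.45
tcp_pos: [0.6002, 0.2964, 0.1123]
tool_rot: [-0.0, 0.981, 0.192, 0.0]
ft_force: [-0.3, -0.1, 0.4]
finger_gap: 0.0932
```

Emit:
move_arm(
  steps=[
    {"dx": -0.02,"dy": 0.13,"dz": 0,"ax": 0,"ay": 0,"az": 0,"hand": 0},
    {"dx": 0,"dy": 0,"dz": -0.1,"ax": 0,"ay": 0,"az": 0,"hand": 0},
    {"dx": 0,"dy": 0,"dz": 0,"ax": 0,"ay": 0,"az": 0,"hand": 0},
    {"dx": 0,"dy": 0,"dz": 0,"ax": 0,"ay": 0,"az": 0,"hand": 0},
  ],
)

```text
clock: 3.85
tcp_pos: [0.5987, 0.3028, 0.1065]
tool_rot: [0.0, 0.981, 0.192, -0.0]
ft_force: [-0.2, 0.3, -0.6]
finger_gap: 0.0931
```

Run:
```python
from h import *
snap('scene','s2',(360,120,460,220),6)
s=ctrl.read_state();print(s['tcp_pos'],s['ft_force'])
```

```text
[0.59876393 0.30271646 0.1065516 ] [ 0.09651496 -0.33397764 -0.61589273]
```

View pics/s2.png

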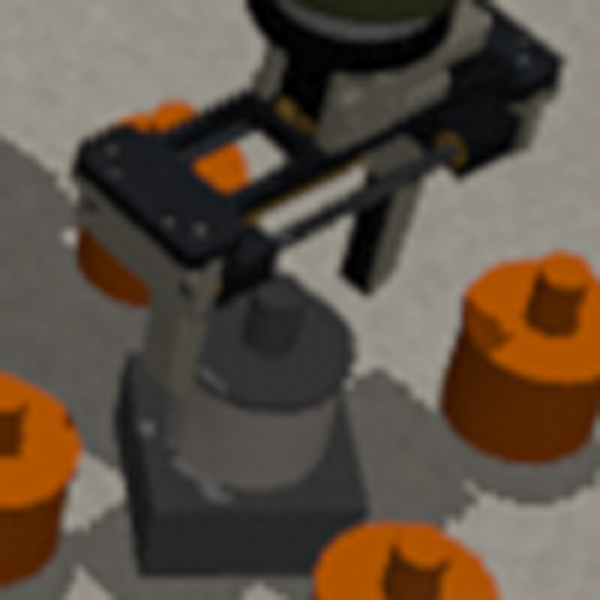

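The knob at crop (275,320) lies between the fingers, and nothing is touched. I close the fingers.

Emit:
move_arm(
  steps=[
    {"dx": 0,"dy": 0,"dz": 0,"ax": 0,"ay": 0,"az": 0,"hand": 1},
    {"dx": 0,"dy": 0,"dz": 0,"ax": 0,"ay": 0,"az": 0,"hand": 1},
    {"dx": 0,"dy": 0,"dz": 0,"ax": 0,"ay": 0,"az": 0,"hand": 1},
    {"dx": 0,"dy": 0,"dz": 0,"ax": 0,"ay": 0,"az": 0,"hand": 1},
    {"dx": 0,"dy": 0,"dz": 0,"ax": 0,"ay": 0,"az": 0,"hand": 1},
    {"dx": 0,"dy": 0,"dz": 0,"ax": 0,"ay": 0,"az": 0,"hand": 1},
    {"dx": 0,"dy": 0,"dz": 0,"ax": 0,"ay": 0,"az": 0,"hand": 1},
    {"dx": 0,"dy": 0,"dz": 0,"ax": 0,"ay": 0,"az": 0,"hand": 1},
  ],
)

```text
clock: 4.7
tcp_pos: [0.5988, 0.3028, 0.1066]
tool_rot: [0.0, 0.981, 0.192, -0.0]
ft_force: [-0.3, 0.1, -0.1]
finger_gap: 0.0337
```

Emit:
move_arm(
  steps=[
    {"dx": 0,"dy": 0,"dz": 0,"ax": 0,"ay": 0,"az": 0,"hand": 1},
    {"dx": 0,"dy": 0,"dz": 0,"ax": 0,"ay": 0,"az": 0,"hand": 1},
    {"dx": 0,"dy": 0,"dz": 0,"ax": 0,"ay": 0,"az": 0,"hand": 1},
    {"dx": 0,"dy": 0,"dz": 0,"ax": 0,"ay": 0,"az": 0,"hand": 1},
    {"dx": 0,"dy": 0,"dz": 0,"ax": 0,"ay": 0,"az": 0,"hand": 1},
  ],
)

```text
clock: 5.2
tcp_pos: [0.5987, 0.3027, 0.1065]
tool_rot: [0.0, 0.981, 0.192, -0.0]
ft_force: [0.2, 1.2, -1.7]
finger_gap: 0.0205
```

Emit:
move_arm(
  steps=[
    {"dx": 0,"dy": 0,"dz": 0,"ax": 0,"ay": 0,"az": 0,"hand": 1},
    {"dx": 0,"dy": 0,"dz": 0,"ax": 0,"ay": 0,"az": 0,"hand": 1},
    {"dx": 0,"dy": 0,"dz": 0.1,"ax": 0,"ay": 0,"az": 0,"hand": 1},
    {"dx": 0,"dy": 0,"dz": 0.2,"ax": 0,"ay": 0,"az": 0,"hand": 1},
    {"dx": 0,"dy": 0,"dz": 0.4,"ax": 0,"ay": 0,"az": 0,"hand": 1},
    {"dx": 0,"dy": 0,"dz": 0.5,"ax": 0,"ay": 0,"az": 0,"hand": 1},
    {"dx": 0,"dy": 0,"dz": 0.5,"ax": 0,"ay": 0,"az": 0,"hand": 1},
    {"dx": 0,"dy": 0,"dz": 0.5,"ax": 0,"ay": 0,"az": 0,"hand": 1},
    {"dx": 0,"dy": 0,"dz": 0.4,"ax": 0,"ay": 0,"az": 0,"hand": 1},
    {"dx": 0,"dy": 0,"dz": 0.2,"ax": 0,"ay": 0,"az": 0,"hand": 1},
    {"dx": 0,"dy": 0,"dz": 0,"ax": 0,"ay": 0,"az": 0,"hand": 1},
  ],
)

```text
clock: 6.3
tcp_pos: [0.5994, 0.3031, 0.2486]
tool_rot: [-0.0, 0.981, 0.192, 0.001]
ft_force: [0.4, -0.1, -2.2]
finger_gap: 0.0203
```

Run:
```python
from h import *
snap('scene','s3',(350,60,470,180),5)
s=ctrl.read_state();print(s['tcp_pos'],s['ft_force'],s['finger_gap'])
```

```text
[0.59885492 0.30273235 0.24705815] [ 0.44291819 -0.93878262 -2.62723926] 0.020538140348995787
```

View pics/s3.png

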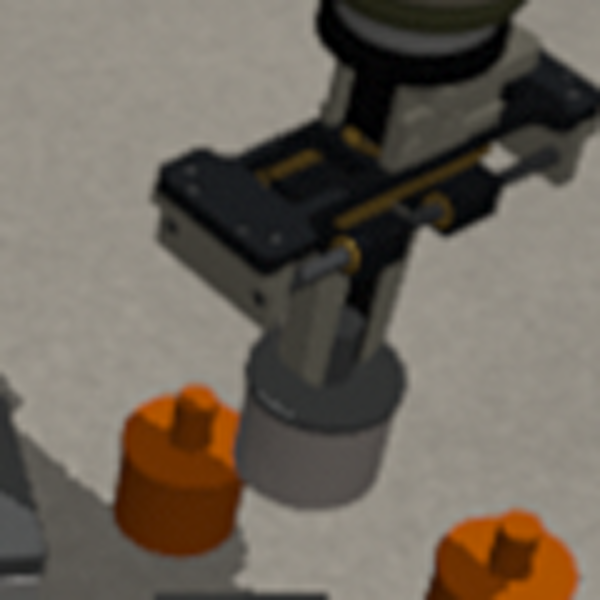

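Lifted and upright, weight about 2.6 N. Lid ellipse centre at crop (326,384). I compute the lid's offset from the TCP.

Run:
```python
from h import *
print(at_z('scene',350+326.5/5-.5,60+384.5/5-.5,.247-.0055),at_z('scene',350+326.5/5-.5,60+384.5/5-.5,.247-.0035))
print(proj('scene',[.5988,.3027,.2415]))
# refine collar: fit ellipse to dark flange in both initial pics
for n,cam,(x0,y0,x1,y1),z in(('t0','top',(262,215,308,262),.0),('s0','scene',(242,160,288,200),.0)):
    im=cv2.imread(f'pics/full_{n}.png',0)[y0:y1,x0:x1]
    im=cv2.resize(im,None,fx=4,fy=4,interpolation=cv2.INTER_CUBIC)
    m=(im<65).astype(np.uint8);cs,_=cv2.findContours(m,0,2);c=max(cs,key=cv2.contourArea)
    e=cv2.fitEllipse(cv2.convexHull(c));p=[(e[0][0]+.5)/4-.5+x0,(e[0][1]+.5)/4-.5+y0];print(n,p,np.array(e[1])/4,e[2])
    globals()[n]=p
print(tri(t0,s0))
```

```text
[0.60341531 0.30280103 0.2415    ] [0.60538978 0.30167868 0.2435    ]
[414.04065863 135.03250677]
t0 [285.6206531524658, 238.6618881225586] [30.95949745 31.71508598] 43.90203857421875
s0 [263.77356719970703, 182.51985931396484] [31.63261223 32.42547607] 110.92066955566406
(array([ 0.52966954, -0.03625812,  0.08195143]), array([-0.00304442, -0.00044388, -0.0030828 ,  0.00011404]))
```

Emit:
move_arm(
  steps=[
    {"dx": -0.08,"dy": -0.38,"dz": 0,"ax": 0,"ay": 0,"az": 0,"hand": 1},
    {"dx": -0.16,"dy": -0.75,"dz": 0,"ax": 0,"ay": 0,"az": 0,"hand": 1},
    {"dx": -0.16,"dy": -0.75,"dz": 0,"ax": 0,"ay": 0,"az": 0,"hand": 1},
    {"dx": -0.16,"dy": -0.75,"dz": 0,"ax": 0,"ay": 0,"az": 0,"hand": 1},
    {"dx": -0.16,"dy": -0.75,"dz": 0,"ax": 0,"ay": 0,"az": 0,"hand": 1},
    {"dx": -0.16,"dy": -0.75,"dz": 0,"ax": 0,"ay": 0,"az": 0,"hand": 1},
    {"dx": -0.16,"dy": -0.75,"dz": 0,"ax": 0,"ay": 0,"az": 0,"hand": 1},
    {"dx": -0.16,"dy": -0.75,"dz": 0,"ax": 0,"ay": 0,"az": 0,"hand": 1},
    {"dx": -0.16,"dy": -0.75,"dz": 0,"ax": 0,"ay": 0,"az": 0,"hand": 1},
    {"dx": -0.1,"dy": -0.4,"dz": 0,"ax": 0,"ay": 0,"az": 0,"hand": 1},
    {"dx": 0,"dy": 0,"dz": -0.3,"ax": 0,"ay": 0,"az": 0,"hand": 1},
    {"dx": 0,"dy": 0,"dz": -0.3,"ax": 0,"ay": 0,"az": 0,"hand": 1},
  ],
)

```text
clock: 7.55
tcp_pos: [0.5246, -0.0382, 0.2157]
tool_rot: [0.0, 0.982, 0.19, -0.001]
ft_force: [-0.3, 1.0, -2.1]
finger_gap: 0.0203
```

Emit:
move_arm(
  steps=[
    {"dx": 0,"dy": 0,"dz": 0,"ax": 0,"ay": 0,"az": 0,"hand": 1},
    {"dx": 0,"dy": 0,"dz": 0,"ax": 0,"ay": 0,"az": 0,"hand": 1},
    {"dx": 0,"dy": 0,"dz": 0,"ax": 0,"ay": 0,"az": 0,"hand": 1},
  ],
)

```text
clock: 7.85
tcp_pos: [0.5259, -0.0363, 0.2169]
tool_rot: [0.0, 0.981, 0.192, 0.0]
ft_force: [-0.1, 0.4, -2.2]
finger_gap: 0.0202
```

Run:
```python
from h import *
snap('scene','s4',(205,95,325,215),5)
s=ctrl.read_state();p=s['tcp_pos'];print(p,s['ft_force'])
print(proj('scene',p-[0,0,.0055]),proj('scene',p-[0,0,.0615]),proj('scene',[.528,-.036,.095]))
```

```text
[ 0.525959   -0.03620764  0.21703428] [-0.43903981 -0.39937307 -1.28001804]
[261.28981762 143.89922355] [262.30967103 160.87961262] [263.55157838 178.51057494]
```

View pics/s4.png

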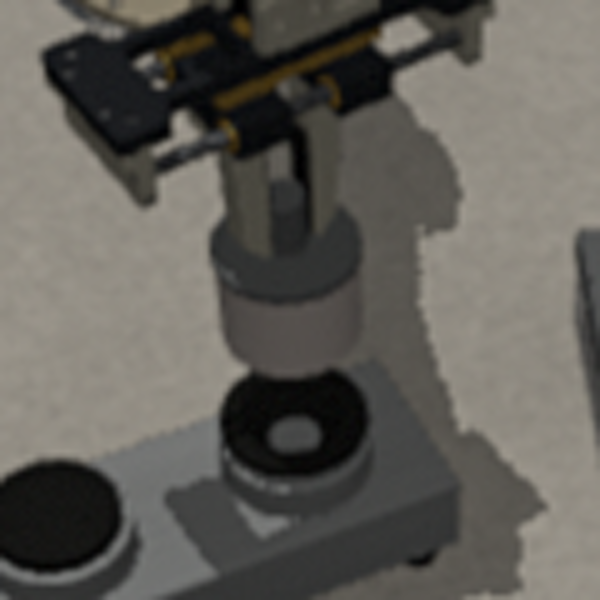

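The funnel hangs above the collar: lid centre at crop (286,254), collar at (295,420). That lines up within a few mm, well inside the taper's capture range. I lower it.

Emit:
move_arm(
  steps=[
    {"dx": 0,"dy": 0,"dz": -0.2,"ax": 0,"ay": 0,"az": 0,"hand": 1},
    {"dx": 0,"dy": 0,"dz": -0.2,"ax": 0,"ay": 0,"az": 0,"hand": 1},
    {"dx": 0,"dy": 0,"dz": -0.2,"ax": 0,"ay": 0,"az": 0,"hand": 1},
    {"dx": 0,"dy": 0,"dz": -0.1,"ax": 0,"ay": 0,"az": 0,"hand": 1},
    {"dx": 0,"dy": 0,"dz": 0,"ax": 0,"ay": 0,"az": 0,"hand": 1},
    {"dx": 0,"dy": 0,"dz": 0,"ax": 0,"ay": 0,"az": 0,"hand": 1},
  ],
)

```text
clock: 8.5
tcp_pos: [0.5258, -0.0362, 0.1815]
tool_rot: [-0.0, 0.981, 0.192, -0.0]
ft_force: [0.2, -0.4, -1.2]
finger_gap: 0.0204
```

Emit:
move_arm(
  steps=[
    {"dx": 0,"dy": 0,"dz": -0.04,"ax": 0,"ay": 0,"az": 0,"hand": 1},
    {"dx": 0,"dy": 0,"dz": 0,"ax": 0,"ay": 0,"az": 0,"hand": 1},
  ],
)

```text
clock: 8.7
tcp_pos: [0.5259, -0.0362, 0.1797]
tool_rot: [0.0, 0.981, 0.192, 0.0]
ft_force: [-0.6, 0.0, -2.2]
finger_gap: 0.0205
```

Emit:
move_arm(
  steps=[
    {"dx": 0,"dy": 0,"dz": -0.04,"ax": 0,"ay": 0,"az": 0,"hand": 1},
    {"dx": 0,"dy": 0,"dz": 0,"ax": 0,"ay": 0,"az": 0,"hand": 1},
  ],
)

```text
clock: 8.9
tcp_pos: [0.5257, -0.0362, 0.1775]
tool_rot: [-0.0, 0.981, 0.192, -0.0]
ft_force: [-0.4, 0.3, -1.9]
finger_gap: 0.0205
```

Emit:
move_arm(
  steps=[
    {"dx": 0,"dy": 0,"dz": -0.04,"ax": 0,"ay": 0,"az": 0,"hand": 1},
    {"dx": 0,"dy": 0,"dz": 0,"ax": 0,"ay": 0,"az": 0,"hand": 1},
  ],
)

```text
clock: 9.1
tcp_pos: [0.5257, -0.0362, 0.1754]
tool_rot: [-0.0, 0.981, 0.192, -0.0]
ft_force: [-0.0, 0.2, -1.7]
finger_gap: 0.0206
```

Emit:
move_arm(
  steps=[
    {"dx": 0,"dy": 0,"dz": -0.02,"ax": 0,"ay": 0,"az": 0,"hand": 1},
    {"dx": 0,"dy": 0,"dz": 0,"ax": 0,"ay": 0,"az": 0,"hand": 1},
  ],
)

```text
clock: 9.3
tcp_pos: [0.5258, -0.0362, 0.1745]
tool_rot: [-0.0, 0.981, 0.192, -0.0]
ft_force: [0.1, -0.4, -2.2]
finger_gap: 0.0202
```

Emit:
move_arm(
  steps=[
    {"dx": 0,"dy": 0,"dz": -0.02,"ax": 0,"ay": 0,"az": 0,"hand": 1},
    {"dx": 0,"dy": 0,"dz": 0,"ax": 0,"ay": 0,"az": 0,"hand": 1},
  ],
)

```text
clock: 9.5
tcp_pos: [0.5258, -0.0363, 0.1735]
tool_rot: [0.0, 0.981, 0.192, -0.0]
ft_force: [-0.4, -0.4, -2.7]
finger_gap: 0.0204
```

Emit:
move_arm(
  steps=[
    {"dx": 0,"dy": 0,"dz": -0.02,"ax": 0,"ay": 0,"az": 0,"hand": 1},
    {"dx": 0,"dy": 0,"dz": 0,"ax": 0,"ay": 0,"az": 0,"hand": 1},
  ],
)

```text
clock: 9.7
tcp_pos: [0.5257, -0.0362, 0.1725]
tool_rot: [-0.0, 0.981, 0.192, -0.0]
ft_force: [-0.7, -0.4, -1.7]
finger_gap: 0.0204
```

Emit:
move_arm(
  steps=[
    {"dx": 0,"dy": 0,"dz": -0.02,"ax": 0,"ay": 0,"az": 0,"hand": 1},
    {"dx": 0,"dy": 0,"dz": -0.02,"ax": 0,"ay": 0,"az": 0,"hand": 1},
    {"dx": 0,"dy": 0,"dz": 0,"ax": 0,"ay": 0,"az": 0,"hand": 1},
  ],
)

```text
clock: 10.0
tcp_pos: [0.5257, -0.0362, 0.1705]
tool_rot: [-0.0, 0.981, 0.192, -0.0]
ft_force: [0.0, -0.3, -2.3]
finger_gap: 0.0204
```

Emit:
move_arm(
  steps=[
    {"dx": 0,"dy": 0,"dz": -0.02,"ax": 0,"ay": 0,"az": 0,"hand": 1},
    {"dx": 0,"dy": 0,"dz": 0,"ax": 0,"ay": 0,"az": 0,"hand": 1},
  ],
)

```text
clock: 10.2
tcp_pos: [0.5258, -0.0362, 0.1695]
tool_rot: [-0.0, 0.981, 0.192, -0.0]
ft_force: [0.5, -1.0, -2.0]
finger_gap: 0.0202
```

Emit:
move_arm(
  steps=[
    {"dx": 0,"dy": 0,"dz": -0.02,"ax": 0,"ay": 0,"az": 0,"hand": 1},
    {"dx": 0,"dy": 0,"dz": 0,"ax": 0,"ay": 0,"az": 0,"hand": 1},
  ],
)

```text
clock: 10.4
tcp_pos: [0.5258, -0.0362, 0.1685]
tool_rot: [-0.0, 0.981, 0.192, -0.0]
ft_force: [-0.1, -0.3, -2.4]
finger_gap: 0.0205
```

Emit:
move_arm(
  steps=[
    {"dx": 0,"dy": 0,"dz": -0.02,"ax": 0,"ay": 0,"az": 0,"hand": 1},
    {"dx": 0,"dy": 0,"dz": 0,"ax": 0,"ay": 0,"az": 0,"hand": 1},
  ],
)

```text
clock: 10.6
tcp_pos: [0.5258, -0.0362, 0.1675]
tool_rot: [0.0, 0.981, 0.192, -0.0]
ft_force: [-0.1, -0.3, -2.6]
finger_gap: 0.0204
```

Emit:
move_arm(
  steps=[
    {"dx": 0,"dy": 0,"dz": -0.02,"ax": 0,"ay": 0,"az": 0,"hand": 1},
    {"dx": 0,"dy": 0,"dz": 0,"ax": 0,"ay": 0,"az": 0,"hand": 1},
  ],
)

```text
clock: 10.8
tcp_pos: [0.526, -0.0363, 0.1666]
tool_rot: [0.0, 0.981, 0.192, 0.0]
ft_force: [0.3, -0.0, -1.6]
finger_gap: 0.0204
```

Emit:
move_arm(
  steps=[
    {"dx": 0,"dy": 0,"dz": -0.02,"ax": 0,"ay": 0,"az": 0,"hand": 1},
    {"dx": 0,"dy": 0,"dz": 0,"ax": 0,"ay": 0,"az": 0,"hand": 1},
  ],
)

```text
clock: 11.0
tcp_pos: [0.5262, -0.0364, 0.1658]
tool_rot: [0.0, 0.981, 0.192, 0.0]
ft_force: [0.8, -0.7, -0.0]
finger_gap: 0.0204
```

Contact: Fz has dropped its load, and the x force is pushing toward +x. I shift +x by a millimetre and go on.

Emit:
move_arm(
  steps=[
    {"dx": 0.03,"dy": 0,"dz": 0,"ax": 0,"ay": 0,"az": 0,"hand": 1},
    {"dx": 0,"dy": 0,"dz": 0,"ax": 0,"ay": 0,"az": 0,"hand": 1},
  ],
)

```text
clock: 11.2
tcp_pos: [0.5273, -0.0362, 0.1655]
tool_rot: [-0.0, 0.981, 0.192, -0.0]
ft_force: [1.1, -0.2, -1.3]
finger_gap: 0.0205
```

Emit:
move_arm(
  steps=[
    {"dx": 0,"dy": 0,"dz": -0.02,"ax": 0,"ay": 0,"az": 0,"hand": 1},
    {"dx": 0,"dy": 0,"dz": 0,"ax": 0,"ay": 0,"az": 0,"hand": 1},
  ],
)

```text
clock: 11.4
tcp_pos: [0.5275, -0.0364, 0.1647]
tool_rot: [0.0, 0.981, 0.192, 0.0]
ft_force: [0.5, -1.8, 0.9]
finger_gap: 0.0203
```

Emit:
move_arm(
  steps=[
    {"dx": 0.02,"dy": -0.02,"dz": 0,"ax": 0,"ay": 0,"az": 0,"hand": 1},
    {"dx": 0,"dy": 0,"dz": 0,"ax": 0,"ay": 0,"az": 0,"hand": 1},
  ],
)

```text
clock: 11.6
tcp_pos: [0.5281, -0.0371, 0.1644]
tool_rot: [-0.0, 0.981, 0.192, -0.0]
ft_force: [0.7, -0.6, -1.3]
finger_gap: 0.0203
```

Run:
```python
from h import *
snap('scene','s5',(205,95,325,215),5)
s=ctrl.read_state();p=s['tcp_pos'];print(p,s['ft_force'])
```

```text
[ 0.52812232 -0.03713659  0.16442938] [ 0.14479149 -1.28803133 -1.73334197]
```

View pics/s5.png

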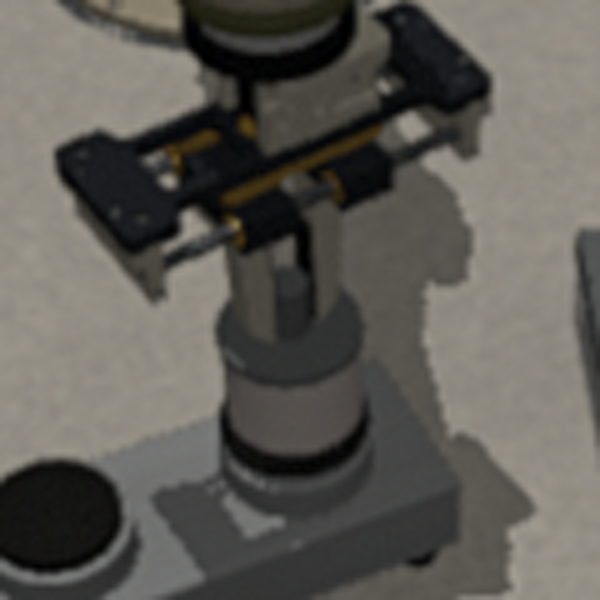

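The stem is well inside the collar and the cup nearly down, centred at crop x 293 against 296 for the collar. I lower a little more.

Emit:
move_arm(
  steps=[
    {"dx": 0,"dy": -0.02,"dz": -0.02,"ax": 0,"ay": 0,"az": 0,"hand": 1},
    {"dx": 0,"dy": 0,"dz": 0,"ax": 0,"ay": 0,"az": 0,"hand": 1},
  ],
)

```text
clock: 11.85
tcp_pos: [0.5281, -0.0382, 0.1634]
tool_rot: [-0.0, 0.981, 0.192, -0.0]
ft_force: [0.5, 0.1, -2.1]
finger_gap: 0.0205
```

Emit:
move_arm(
  steps=[
    {"dx": 0,"dy": 0,"dz": -0.02,"ax": 0,"ay": 0,"az": 0,"hand": 1},
    {"dx": 0,"dy": 0,"dz": 0,"ax": 0,"ay": 0,"az": 0,"hand": 1},
  ],
)

```text
clock: 12.05
tcp_pos: [0.5282, -0.0381, 0.1627]
tool_rot: [-0.0, 0.981, 0.192, -0.0]
ft_force: [-1.5, -0.4, 1.8]
finger_gap: 0.0202
```

Emit:
move_arm(
  steps=[
    {"dx": 0,"dy": 0,"dz": 0.01,"ax": 0,"ay": 0,"az": 0,"hand": 1},
    {"dx": 0,"dy": 0,"dz": 0,"ax": 0,"ay": 0,"az": 0,"hand": 0.5},
    {"dx": 0,"dy": 0,"dz": 0,"ax": 0,"ay": 0,"az": 0,"hand": 0.5},
    {"dx": 0,"dy": 0,"dz": 0,"ax": 0,"ay": 0,"az": 0,"hand": 0.5},
    {"dx": 0,"dy": 0,"dz": 0,"ax": 0,"ay": 0,"az": 0,"hand": 0.5},
    {"dx": 0,"dy": 0,"dz": 0,"ax": 0,"ay": 0,"az": 0,"hand": 0.5},
    {"dx": 0,"dy": 0,"dz": 0,"ax": 0,"ay": 0,"az": 0,"hand": 0.5},
  ],
)

```text
clock: 12.75
tcp_pos: [0.5283, -0.0382, 0.1631]
tool_rot: [0.0, 0.981, 0.192, 0.0]
ft_force: [-0.5, 0.3, 0.2]
finger_gap: 0.0464
```

Emit:
move_arm(
  steps=[
    {"dx": 0,"dy": 0,"dz": 0.3,"ax": 0,"ay": 0,"az": 0,"hand": 0.5},
    {"dx": 0,"dy": 0,"dz": 0.4,"ax": 0,"ay": 0,"az": 0,"hand": 0.5},
    {"dx": 0,"dy": 0,"dz": 0.3,"ax": 0,"ay": 0,"az": 0,"hand": 1},
    {"dx": 0,"dy": 0,"dz": 0,"ax": 0,"ay": 0,"az": 0,"hand": 1},
    {"dx": 0,"dy": 0,"dz": 0,"ax": 0,"ay": 0,"az": 0,"hand": 1},
    {"dx": 0,"dy": 0,"dz": 0,"ax": 0,"ay": 0,"az": 0,"hand": 1},
    {"dx": 0,"dy": 0,"dz": 0,"ax": 0,"ay": 0,"az": 0,"hand": 1},
    {"dx": 0,"dy": 0,"dz": 0,"ax": 0,"ay": 0,"az": 0,"hand": 1},
    {"dx": 0,"dy": 0,"dz": 0,"ax": 0,"ay": 0,"az": 0,"hand": 1},
    {"dx": 0,"dy": 0,"dz": 0,"ax": 0,"ay": 0,"az": 0,"hand": 1},
    {"dx": 0,"dy": 0,"dz": 0,"ax": 0,"ay": 0,"az": 0,"hand": 1},
    {"dx": 0,"dy": 0,"dz": 0,"ax": 0,"ay": 0,"az": 0,"hand": 1},
  ],
)

```text
clock: 13.95
tcp_pos: [0.5283, -0.0382, 0.2131]
tool_rot: [0.0, 0.981, 0.192, -0.0]
ft_force: [-0.0, -0.1, 0.2]
finger_gap: 0.0008
```

Run:
```python
from h import *
snap('scene','s6',(205,95,325,215),5)
s=ctrl.read_state();p=s['tcp_pos'];print(p,s['ft_force'],s['finger_gap'],s['joint_pos'])
print((proj('scene',p)-[205,95]+.5)*5-.5,(proj('scene',[.528,-.038,.187])-[205,95]+.5)*5-.5,(proj('scene',[.528,-.038,.157])-[205,95]+.5)*5-.5)
```

```text
[ 0.52830639 -0.03820002  0.21311397] [-0.25622915  0.31249834 -0.52736835] 0.00047394379471510606 [ 0.08832682  0.37854586 -0.16543483  2.04364473  0.09179943  0.72622869
 -1.31926379]
[279.88845358 248.0627898 ] [282.69028782 287.97764638] [285.44223623 332.76862171]
```

View pics/s6.png

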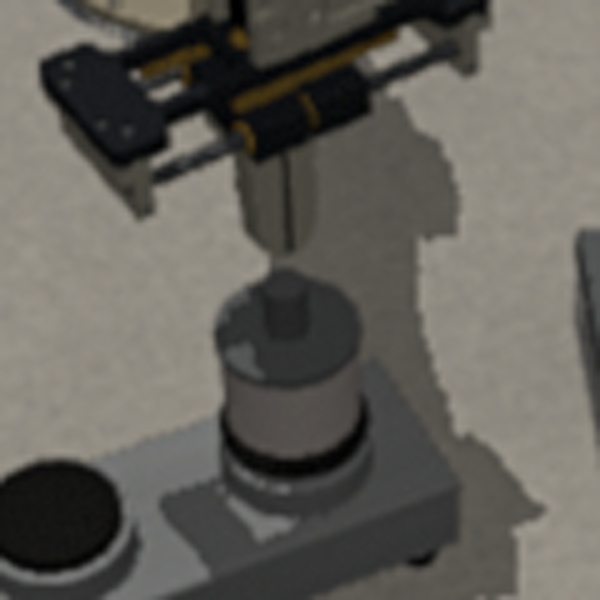

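The funnel is upright in the collar and clear of the closed fingers, with its knob top at crop (287,282) directly below the tips. I come down to just above the knob.

Emit:
move_arm(
  steps=[
    {"dx": 0,"dy": 0.02,"dz": -0.2,"ax": 0,"ay": 0,"az": 0,"hand": 1},
    {"dx": 0,"dy": 0,"dz": -0.15,"ax": 0,"ay": 0,"az": 0,"hand": 1},
    {"dx": 0,"dy": 0,"dz": -0.09,"ax": 0,"ay": 0,"az": 0,"hand": 1},
    {"dx": 0,"dy": 0,"dz": 0,"ax": 0,"ay": 0,"az": 0,"hand": 1},
    {"dx": 0,"dy": 0,"dz": 0,"ax": 0,"ay": 0,"az": 0,"hand": 1},
  ],
)

```text
clock: 14.5
tcp_pos: [0.5283, -0.0372, 0.1909]
tool_rot: [-0.0, 0.981, 0.192, -0.0]
ft_force: [0.1, -0.7, 0.3]
finger_gap: 0.0006
```

Emit:
move_arm(
  steps=[
    {"dx": 0,"dy": 0,"dz": -0.02,"ax": 0,"ay": 0,"az": 0,"hand": 1},
    {"dx": 0,"dy": 0,"dz": -0.02,"ax": 0,"ay": 0,"az": 0,"hand": 1},
    {"dx": 0,"dy": 0,"dz": 0,"ax": 0,"ay": 0,"az": 0,"hand": 1},
  ],
)

```text
clock: 14.8
tcp_pos: [0.5283, -0.0372, 0.1892]
tool_rot: [0.0, 0.981, 0.192, 0.0]
ft_force: [-0.4, -0.7, 0.1]
finger_gap: 0.0005
```

Emit:
move_arm(
  steps=[
    {"dx": 0,"dy": 0,"dz": -0.02,"ax": 0,"ay": 0,"az": 0,"hand": 1},
    {"dx": 0,"dy": 0,"dz": 0,"ax": 0,"ay": 0,"az": 0,"hand": 1},
  ],
)

```text
clock: 15.0
tcp_pos: [0.5284, -0.0372, 0.1882]
tool_rot: [0.0, 0.981, 0.192, 0.0]
ft_force: [1.7, -0.1, -0.6]
finger_gap: 0.0004
```

Emit:
move_arm(
  steps=[
    {"dx": 0,"dy": 0,"dz": -0.02,"ax": 0,"ay": 0,"az": 0,"hand": 1},
    {"dx": 0,"dy": 0,"dz": 0,"ax": 0,"ay": 0,"az": 0,"hand": 1},
  ],
)

```text
clock: 15.2
tcp_pos: [0.5286, -0.0372, 0.1873]
tool_rot: [0.0, 0.981, 0.192, 0.0]
ft_force: [-0.6, -0.1, 2.7]
finger_gap: 0.0004
```

Emit:
move_arm(
  steps=[
    {"dx": 0,"dy": 0,"dz": -0.01,"ax": 0,"ay": 0,"az": 0,"hand": 1},
    {"dx": 0,"dy": 0,"dz": 0,"ax": 0,"ay": 0,"az": 0,"hand": 1},
  ],
)

```text
clock: 15.4
tcp_pos: [0.5285, -0.0372, 0.1868]
tool_rot: [0.0, 0.981, 0.192, 0.0]
ft_force: [-0.7, 0.6, 4.2]
finger_gap: 0.0007
```

Emit:
move_arm(
  steps=[
    {"dx": 0,"dy": 0,"dz": -0.01,"ax": 0,"ay": 0,"az": 0,"hand": 1},
    {"dx": 0,"dy": 0,"dz": 0,"ax": 0,"ay": 0,"az": 0,"hand": 1},
  ],
)

```text
clock: 15.6
tcp_pos: [0.5284, -0.0372, 0.1861]
tool_rot: [0.0, 0.981, 0.192, 0.0]
ft_force: [-0.6, 0.9, 4.0]
finger_gap: 0.0006
```

Emit:
move_arm(
  steps=[
    {"dx": 0,"dy": 0,"dz": -0.01,"ax": 0,"ay": 0,"az": 0,"hand": 1},
    {"dx": 0,"dy": 0,"dz": 0,"ax": 0,"ay": 0,"az": 0,"hand": 1},
  ],
)

```text
clock: 15.8
tcp_pos: [0.5283, -0.0372, 0.1856]
tool_rot: [-0.0, 0.981, 0.192, -0.0]
ft_force: [0.2, -1.0, 4.2]
finger_gap: 0.0006
```

Emit:
move_arm(
  steps=[
    {"dx": 0,"dy": 0,"dz": -0.01,"ax": 0,"ay": 0,"az": 0,"hand": 1},
    {"dx": 0,"dy": 0,"dz": 0,"ax": 0,"ay": 0,"az": 0,"hand": 1},
  ],
)

```text
clock: 16.0
tcp_pos: [0.5283, -0.0372, 0.185]
tool_rot: [-0.0, 0.981, 0.192, -0.0]
ft_force: [0.1, -0.2, 4.1]
finger_gap: 0.0006
```

The collar slides at about 4.2 N. I estimate contact stiffness at about 10–13 N/mm, so I advance under 1 mm per look.

Emit:
move_arm(
  steps=[
    {"dx": 0,"dy": 0,"dz": -0.006,"ax": 0,"ay": 0,"az": 0,"hand": 1},
    {"dx": 0,"dy": 0,"dz": -0.006,"ax": 0,"ay": 0,"az": 0,"hand": 1},
    {"dx": 0,"dy": 0,"dz": -0.006,"ax": 0,"ay": 0,"az": 0,"hand": 1},
    {"dx": 0,"dy": 0,"dz": 0,"ax": 0,"ay": 0,"az": 0,"hand": 1},
  ],
)

```text
clock: 16.4
tcp_pos: [0.5283, -0.0372, 0.1842]
tool_rot: [-0.0, 0.981, 0.192, -0.0]
ft_force: [0.1, 1.2, 4.6]
finger_gap: 0.0006
```

Emit:
move_arm(
  steps=[
    {"dx": 0,"dy": 0,"dz": -0.006,"ax": 0,"ay": 0,"az": 0,"hand": 1},
    {"dx": 0,"dy": 0,"dz": -0.006,"ax": 0,"ay": 0,"az": 0,"hand": 1},
    {"dx": 0,"dy": 0,"dz": -0.006,"ax": 0,"ay": 0,"az": 0,"hand": 1},
    {"dx": 0,"dy": 0,"dz": 0,"ax": 0,"ay": 0,"az": 0,"hand": 1},
  ],
)

```text
clock: 16.8
tcp_pos: [0.5283, -0.0372, 0.1833]
tool_rot: [-0.0, 0.981, 0.192, -0.0]
ft_force: [0.1, 0.4, 3.4]
finger_gap: 0.0001
```

Emit:
move_arm(
  steps=[
    {"dx": 0,"dy": 0,"dz": -0.006,"ax": 0,"ay": 0,"az": 0,"hand": 1},
    {"dx": 0,"dy": 0,"dz": -0.006,"ax": 0,"ay": 0,"az": 0,"hand": 1},
    {"dx": 0,"dy": 0,"dz": -0.006,"ax": 0,"ay": 0,"az": 0,"hand": 1},
    {"dx": 0,"dy": 0,"dz": 0,"ax": 0,"ay": 0,"az": 0,"hand": 1},
  ],
)

```text
clock: 17.2
tcp_pos: [0.5287, -0.0372, 0.1828]
tool_rot: [0.0, 0.981, 0.192, 0.0]
ft_force: [-0.4, 0.3, 8.3]
finger_gap: 0.0006
```

The stop is met: force is rising at z≈0.183. I step finely from here.

Emit:
move_arm(
  steps=[
    {"dx": 0,"dy": 0,"dz": -0.006,"ax": 0,"ay": 0,"az": 0,"hand": 1},
    {"dx": 0,"dy": 0,"dz": 0,"ax": 0,"ay": 0,"az": 0,"hand": 1},
  ],
)

```text
clock: 17.4
tcp_pos: [0.5289, -0.0372, 0.1827]
tool_rot: [0.0, 0.981, 0.192, 0.001]
ft_force: [-1.1, 0.2, 9.6]
finger_gap: 0.0007
```

Emit:
move_arm(
  steps=[
    {"dx": 0,"dy": 0,"dz": -0.006,"ax": 0,"ay": 0,"az": 0,"hand": 1},
    {"dx": 0,"dy": 0,"dz": 0,"ax": 0,"ay": 0,"az": 0,"hand": 1},
  ],
)

```text
clock: 17.6
tcp_pos: [0.5291, -0.0372, 0.1827]
tool_rot: [0.0, 0.981, 0.192, 0.001]
ft_force: [-0.6, -0.5, 12.9]
finger_gap: 0.0011
```

Emit:
move_arm(
  steps=[
    {"dx": 0,"dy": 0,"dz": -0.004,"ax": 0,"ay": 0,"az": 0,"hand": 1},
    {"dx": 0,"dy": 0,"dz": 0,"ax": 0,"ay": 0,"az": 0,"hand": 1},
    {"dx": 0,"dy": 0,"dz": 0,"ax": 0,"ay": 0,"az": 0,"hand": 1},
  ],
)

```text
clock: 17.9
tcp_pos: [0.5292, -0.0372, 0.1827]
tool_rot: [0.0, 0.981, 0.192, 0.001]
ft_force: [-0.2, 0.7, 14.5]
finger_gap: 0.0004
```

Emit:
move_arm(
  steps=[
    {"dx": 0,"dy": 0,"dz": 0,"ax": 0,"ay": 0,"az": 0,"hand": 1},
  ],
)

```text
clock: 18.0
tcp_pos: [0.5292, -0.0372, 0.1826]
tool_rot: [0.0, 0.981, 0.192, 0.001]
ft_force: [-1.7, -0.2, 14.8]
finger_gap: 0.0006
```

Emit:
move_arm(
  steps=[
    {"dx": 0,"dy": 0,"dz": 0,"ax": 0,"ay": 0,"az": 0,"hand": 1},
    {"dx": 0,"dy": 0,"dz": 0,"ax": 0,"ay": 0,"az": 0,"hand": 1},
    {"dx": 0,"dy": 0,"dz": 0,"ax": 0,"ay": 0,"az": 0,"hand": 1},
    {"dx": 0,"dy": 0,"dz": 0,"ax": 0,"ay": 0,"az": 0,"hand": 1},
    {"dx": 0,"dy": 0,"dz": 0,"ax": 0,"ay": 0,"az": 0,"hand": 1},
    {"dx": 0,"dy": 0,"dz": 0,"ax": 0,"ay": 0,"az": 0,"hand": 1},
  ],
)

```text
clock: 18.6
tcp_pos: [0.5292, -0.0372, 0.1827]
tool_rot: [0.0, 0.981, 0.192, 0.001]
ft_force: [-0.9, 0.6, 14.0]
finger_gap: 0.0004
```

Emit:
move_arm(
  steps=[
    {"dx": 0,"dy": 0,"dz": 0,"ax": 0,"ay": 0,"az": 0,"hand": 1},
    {"dx": 0,"dy": 0,"dz": 0,"ax": 0,"ay": 0,"az": 0,"hand": 1},
    {"dx": 0,"dy": 0,"dz": 0,"ax": 0,"ay": 0,"az": 0,"hand": 1},
    {"dx": 0,"dy": 0,"dz": 0,"ax": 0,"ay": 0,"az": 0,"hand": 1},
    {"dx": 0,"dy": 0,"dz": 0,"ax": 0,"ay": 0,"az": 0,"hand": 1},
    {"dx": 0,"dy": 0,"dz": 0,"ax": 0,"ay": 0,"az": 0,"hand": 1},
  ],
)

```text
clock: 19.2
tcp_pos: [0.5292, -0.0372, 0.1826]
tool_rot: [0.0, 0.981, 0.192, 0.001]
ft_force: [0.3, -0.3, 13.3]
finger_gap: 0.0006
```

Run:
```python
from h import *
f=[]
for i in range(4): ctrl.capture('top');f.append(ctrl.read_state()['ft_force'][2])
print(f)
```

```text
[np.float64(13.520234561352545), np.float64(13.948003513090724), np.float64(14.10720225784147), np.float64(13.164703144593371)]
```

Mean is about 14 N. I nudge 0.1 mm to sit nearer 15 N and hold another second, then let go straight up.

Emit:
move_arm(
  steps=[
    {"dx": 0,"dy": 0,"dz": -0.002,"ax": 0,"ay": 0,"az": 0,"hand": 1},
    {"dx": 0,"dy": 0,"dz": 0,"ax": 0,"ay": 0,"az": 0,"hand": 1},
    {"dx": 0,"dy": 0,"dz": 0,"ax": 0,"ay": 0,"az": 0,"hand": 1},
    {"dx": 0,"dy": 0,"dz": 0,"ax": 0,"ay": 0,"az": 0,"hand": 1},
    {"dx": 0,"dy": 0,"dz": 0,"ax": 0,"ay": 0,"az": 0,"hand": 1},
    {"dx": 0,"dy": 0,"dz": 0,"ax": 0,"ay": 0,"az": 0,"hand": 1},
    {"dx": 0,"dy": 0,"dz": 0,"ax": 0,"ay": 0,"az": 0,"hand": 1},
    {"dx": 0,"dy": 0,"dz": 0,"ax": 0,"ay": 0,"az": 0,"hand": 1},
    {"dx": 0,"dy": 0,"dz": 0,"ax": 0,"ay": 0,"az": 0,"hand": 1},
    {"dx": 0,"dy": 0,"dz": 0,"ax": 0,"ay": 0,"az": 0,"hand": 1},
    {"dx": 0,"dy": 0,"dz": 0,"ax": 0,"ay": 0,"az": 0,"hand": 1},
    {"dx": 0,"dy": 0,"dz": 0,"ax": 0,"ay": 0,"az": 0,"hand": 1},
  ],
)

```text
clock: 20.6
tcp_pos: [0.5293, -0.0372, 0.1826]
tool_rot: [0.0, 0.981, 0.192, 0.001]
ft_force: [0.1, 1.1, 14.9]
finger_gap: 0.0003
```

Emit:
move_arm(
  steps=[
    {"dx": 0,"dy": 0,"dz": 0.01,"ax": 0,"ay": 0,"az": 0,"hand": 1},
    {"dx": 0,"dy": 0,"dz": 0.02,"ax": 0,"ay": 0,"az": 0,"hand": 1},
    {"dx": 0,"dy": 0,"dz": 0.05,"ax": 0,"ay": 0,"az": 0,"hand": 1},
    {"dx": 0,"dy": 0,"dz": 0.2,"ax": 0,"ay": 0,"az": 0,"hand": 1},
    {"dx": 0,"dy": 0,"dz": 0.5,"ax": 0,"ay": 0,"az": 0,"hand": 1},
    {"dx": 0,"dy": 0,"dz": 0.5,"ax": 0,"ay": 0,"az": 0,"hand": 1},
    {"dx": 0,"dy": 0,"dz": 0.3,"ax": 0,"ay": 0,"az": 0,"hand": 1},
    {"dx": 0,"dy": 0,"dz": 0,"ax": 0,"ay": 0,"az": 0,"hand": 1},
    {"dx": 0,"dy": 0,"dz": 0,"ax": 0,"ay": 0,"az": 0,"hand": 1},
  ],
)

```text
clock: 21.5
tcp_pos: [0.5281, -0.0373, 0.2605]
tool_rot: [0.0, 0.981, 0.192, 0.0]
ft_force: [-0.4, 0.1, -0.7]
finger_gap: 0.0009
```

Run:
```python
from h import *
snap('scene','s7',(205,95,325,215),5)
s=ctrl.read_state();print(s['tcp_pos'],s['ft_force'])
```

```text
[ 0.52780259 -0.03726584  0.25992909] [-0.17703309 -0.09835611 -0.13109712]
```

View pics/s7.png

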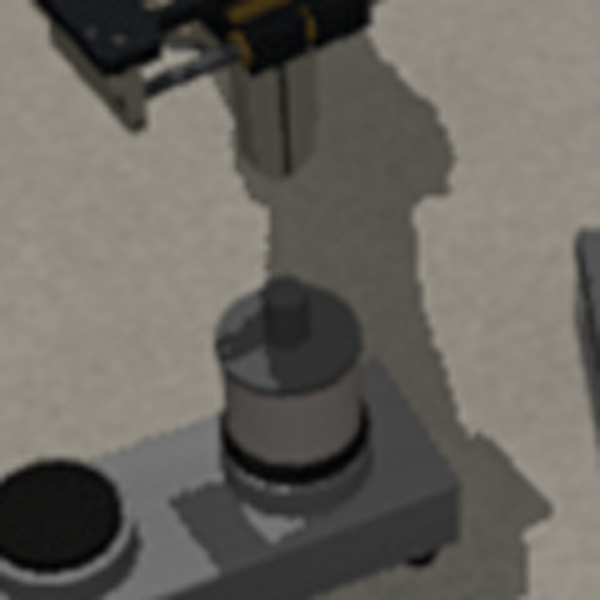

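The funnel stands upright in the collar: knob at (287,292) and lid at (288,340). That is about 8–10 crop pixels lower than before, which fits about 5 mm of travel. The gripper is clear, so I hand in.

```bash
python3 -c "
from station import ctrl
print(ctrl.close_job())"
```

```text
the job is handed in; nothing more can be done
None
```

The funnel now stands upright in the open collar, let go, with the collar pushed down onto its stop, and I have handed the job in.

- **Lift and nest:** I gripped the white funnel by its knob and lifted it out of the holder. I lowered it into the collar with small sideways corrections from the contact force, then released it so it could centre itself.
- **Press:** With the fingers closed, I pushed on the knob. The collar slid at about 4 N, and the force rose steeply after roughly 5 mm of travel. I held 13–15 N there for over two seconds, and no reading passed 15 N. Then I drew straight up.
- **Last checks:** The final picture shows the funnel upright and about 8–10 crop pixels lower than before the press, which fits the travel measured at the arm. The gripper is clear of it, with the force reading near zero, at about 21.5 s of the 62 s allowed.

- **Finger gap:** On the knob it read 20.5 mm, against the 22 mm given. The hold was firm all the same.
- **Funnel position:** The camera put the held funnel up to 4 mm off the fingers' centre in x. Contact in the taper corrected for this. I did not measure the final centring to the 2.5 mm limit beyond judging it from the picture.
- **Bystanders:** I did not take a final full view of the tip box, bottle and tube rack. No force reading suggested contact with them.

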